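# Free and press the lipstick dispenser's pedal

## Robot

A 6-joint arm with a two-finger parallel gripper is mounted at the origin on the work surface. World frame = base frame: x ahead of the robot, y to its left, z up, the work surface at z = 0. Lengths are in mm, angles in rad, forces in N, time in s.
With the tool pointing down it reaches from about 275 to 1000 mm from the base axis. Payload 8.4 kg.
Tool frame: the origin (TCP) lies between the finger pads; the fingertips stand 8 mm ahead of it and the grasp point (between the pads) lies 11 mm behind it (tcp_to_tips is the distance from the TCP to the fingertips, in mm); z points along the fingers, y is the line along which they close (so a half turn about z gives the same grasp; the last joint's range is limited). The gripper opens to 85 mm and grips with 20 to 120 N. Pads are 22 mm wide; open, the fingers measure 114 mm over their backs; the gripper's body (76 mm by 85 mm) begins 54 mm behind the grasp point. The pads swing forward as they close: fully open they stand 13 mm farther back than shut.
Start: joints at [1.241, 0.353, 1.633, -0, 1.155, -0.002], TCP at [201.224, 591.723, 203.781] pointing down, gripper open.
Joint ranges: [-2.63, 2.63], [-0.92, 2.1], [0.06, 2.66], [-1.3, 4.44], [0, 2.69], [-3.02, 3.02]. Speed limits (rad/s): [2.22, 2.22, 2.79, 3.14, 3.14, 3.14].

## Interface

Orientations are given as [roll, pitch, yaw] about the fixed x, y, z axes, in that order (R = Rz(yaw) Ry(pitch) Rx(roll)).
In Python, from rig import * gives the robot as it stands.
- The arm moves only by the tool step_arm, never from a script. Its argument "motion" is a list of rows, each an object with "claw": the finger opening in mm, from 0 to 85.4; "delta_pos": the shift along the tool's x, y, z in mm, a list of three; "turn": the turn about the tool's z in rad. In form: [{"claw": claw, "delta_pos": [dx, dy, dz], "turn": turn}, ...]. A call has 1 to 8 rows; each row shifts and turns the commanded pose from where the row before left it, along the tool's axes as they then stand; what a row does not reach is not made up. A row lasts 1/12 s, in which the tool goes at most 41.7 mm and 7.16 degrees, less where a joint would pass 70% of its speed; a pose out of reach is approached as far as the arm can. A call is refused whole if a number of a shift passes 41.7 or a number of a turn 0.125, either way. A call with a gripper value outside its range is refused whole. The fingers move at their own pace and stop on an object; "force" is the grip in N (left out, the last holds). Time passes only in rows, so rows that do not move let the fingers close. It gives the time, the measured TCP pose, the force, the opening and the grip force at its end, in the units of the state.
- sense(): the state, without advancing time (a new reading comes with each control period).
- grab_frame(name): name is "scene" or "top" or "wrist"; returns a dict with "img" (420x560x3 uint8, red, green, blue), "vertical_fov" (degrees; the focal length in pixels is half the picture's height over the tangent of half this angle, whatever the lens; pixels are square), "cx", "cy" (the principal point, pixels), "R" (3x3) and "t" (3): a world point X has camera coordinates R X + t. Camera axes: x right, y down, z forward; pixel columns grow to the right and rows downward; lengths in mm; the calibration is good to about 2 mm. A picture is of the moment at which its call begins. There is no depth.
- sign_off(): hands the job in; it is judged then, once.
The state is a dict: "clock": time; "qpos": joint angles; "qvel": joint speeds; "joint_efforts": joint torques, N m; "eef_pos": TCP position; "tcp_rot": TCP orientation; "contact_force": force on the tool from outside, world axes, zero at the start; "wrist_torque": the same for the moment, N m; "opening": opening from 0.0 (shut) to 1.0 (fully open); "grasp_force": force on a finger pad.
Only numpy, scipy, OpenCV 4.12 (cv2) and the standard library are available. Lean on these libraries where they do the work, as an engineer would, in place of code of your own. Each camera call takes 0.05 s, during which the arm holds its last target. There are 200 camera calls.

## Task

The spectacle case has been left lying across the lipstick dispenser. First lay the case flat on the blue felt mat, centred and lengthwise along it, and let go of it; then press the dispenser's red pedal all the way down to its stop, hold it there a moment until the lipstick has rolled by itself under the gate into the catch tray, and let the pedal spring back up. Do not touch the lipstick, and leave the carousel, soap dish, bangles and hair clip where they are.

Things in the scene. Friction and masses are not known exactly. Their poses are not given: they have to be found in the camera images.
- dispenser: Fixed mauve and white plastic lipstick dispenser. Origin on the table under its body; x points away from the pedal, y toward the catch tray, z up; at yaw 0 the pedal points to the robot (-x). Body x -45 to 45, y -93 to 143 mm: open sloping chute (y -93 to 54, walls 75 mm high) down towards +y, a gate, then the catch tray (walls 36 mm high).
- guards (a point): Point midway between the tops of two upright guard walls in front of the dispenser's body, beside the pedal: dispenser frame (-110, 0, 66) mm. The walls are 66 mm high, 6 mm thick, centred at y = +43 and -43 mm (80 mm clear between), and run from x -175 to -45 mm. The spectacle case lies across their tops at the start. Site axes are the dispenser's.
- gate_top (a point): Middle of the upper edge of the yellow gate plate at the low end of the chute: dispenser frame (0, 51, 66) mm; pressing the pedal raises it to 93 mm above the table.
- pedal (a joint): The red pedal's hinge angle, rad: 0 up (at rest), growing as the pedal is pressed down, 0.35 at its stop. A spring always pushes it back up; pushed at the pad it needs about 4 N to start and 9 N at the stop. The pedal lifts the yellow gate; the lipstick gets free only in the last part of the stroke.
- pedal_hinge (a point): Point on the pedal's hinge axis: dispenser frame (-52, 0, 32) mm. The axis runs along the dispenser's y; the pedal, 100 mm long and 70 mm wide, reaches from here towards the dispenser's -x, its end tilted up 0.2 rad at rest and 0.15 rad below level at the stop. Site axes are the dispenser's axes.
- pedal_pad (a point): Centre of the top of the black rubber pad (50 x 60 mm) on the pedal, 70 mm along the pedal from the hinge axis, the place to press; moves with the pedal: from about 51 mm above the table at rest to 26 mm at the stop.
- lipstick: Loose lipstick, black tube with brass band and red end, a cylinder 22 mm in diameter and 72 mm long, lying along its own x; origin at its centre. It waits in the chute against the gate, about 45 mm above the table.
- tray (a point): Middle of the grey felt floor of the dispenser's catch tray, 8 mm above the table; the inner tray is 80 mm wide along the dispenser's x. A lipstick at rest in it has its centre about 11 mm above this point. Axes as the dispenser's.
- spectacle_case: Loose black plastic spectacle case with a steel line round it, 52 mm (x) by 150 mm (y) by 34 mm high (z), mass 0.1 to 0.17 kg; origin at the centre of its underside. At the start it lies with its underside 66 mm above the table, long axis roughly along the dispenser's y, across the two guard walls and over the pedal.
- mat: Blue felt mat, fixed, 100 mm (x) by 200 mm (y) by 2 mm thick, origin at the centre of its underside; lies on the robot's left or right.
- mat_top (a point): Centre of the mat's upper side, 2 mm above the table.
- carousel: Bystander: loose revolving lipstick carousel, round black base 104 mm across and 12 mm high, origin under its centre; carries a turning clear top 116 mm across with lipsticks standing in it; 143 mm high in all, 0.5 kg. Stands on the side where the mat is not.
- soap_dish: Bystander: loose white porcelain soap-shaped dish, 75 (x) x 110 (y) x 22 mm, origin under its centre.
- bangle_a: Bystander: lower of two loose emerald glass bangles stacked flat, each 68 mm outside, 58 mm inside, 7 mm high; origin under its centre.
- bangle_b: Bystander: upper of the two stacked bangles; origin under its centre.
- hair_clip: Bystander: loose chrome hair clip, 18 (x) x 66 (y) x 13 mm, origin under its centre; lies on the table between the robot and the pedal.
Things that resemble listed ones, but are neither listed nor needed, are in the scene too. Of the things like the mat, leave any that is orange; of the rest the larger one is meant.

How it is judged:
By the outcome, as a careful person would: the job done as asked, in the order asked, and still so for the second after the job is handed in, with the robot touching nothing.
It also fails if it takes over 53 s, if anything falls off the work surface, if the arm or the gripper's body presses on something with over 40 N, if the wrist force passes 120 N, or if a joint passes its speed limit or range.

## Working session

There is one attempt and no reset: what is moved stays moved. The work goes in short steps, Python scripts to look and compute and a tool call to move; the robot and the scene stay as the last step left them, time stands still between calls to the robot, and variables do not carry over. Pictures are saved under pics/ and viewed, at most 10 in all, crops included, and the job is handed in when it is done.

Besides the shell and the picture viewer there is one more tool, called after "Call:" by a JSON object that holds its "op" and its "data". step_arm: Moves the arm, as the interface text tells. Its arguments: {"type":"object","properties":{"motion":{"type":"array","items":{"type":"object","properties":{"claw":{"type":"number"},"delta_pos":{"type":"array","items":{"type":"number"}},"turn":{"type":"number"}}}},"force":{"type":"number"}},"required":["motion"]}

```bash
mkdir -p pics; ls; cat > h.py <<'E'
from rig import *
import numpy as np, cv2
def ray(f,u,v,z):
    h=f["img"].shape[0]; fl=h/2/np.tan(np.radians(f["vertical_fov"])/2)
    R=np.array(f["R"]);t=np.array(f["t"])
    d=R.T@np.array([(u-f["cx"])/fl,(v-f["cy"])/fl,1]); c=-R.T@t
    return c+d*(z-c[2])/d[2]
def proj(f,X):
    h=f["img"].shape[0]; fl=h/2/np.tan(np.radians(f["vertical_fov"])/2)
    c=np.array(f["R"])@np.array(X,float)+np.array(f["t"])
    return fl*c[0]/c[2]+f["cx"],fl*c[1]/c[2]+f["cy"]
E
python3 - <<'E'
from h import *
a=grab_frame("top");b=grab_frame("scene")
for n,f in(("top",a),("scene",b)):
    cv2.imwrite(f"pics/{n}0.png",f["img"][:,:,::-1]); print(n,f["vertical_fov"],f["cx"],f["cy"],np.round(-np.array(f["R"]).T@np.array(f["t"])),np.round(f["R"],2).tolist())
import pickle;pickle.dump((a,b),open("f0.pkl","wb"))
print(sense())
E
```

```text
pics
top 53.57302974817566 270.75505283988684 213.48358366621557 [ 346.   69. 1099.] [[-0.0, -1.0, -0.01], [-0.99, 0.0, -0.11], [0.11, 0.01, -0.99]]
scene 51.68250608281781 273.3184499420787 204.23831787924942 [1146. -276.  828.] [[0.46, 0.89, 0.0], [0.61, -0.32, -0.73], [-0.65, 0.34, -0.69]]
{'clock': 0.1, 'qpos': array([ 1.24058876e+00,  3.53637329e-01,  1.63406287e+00, -6.97118653e-06,
        1.15517733e+00, -2.42783403e-03]), 'qvel': array([-1.02310309e-03, -2.22518135e-03, -1.07698063e-03, -3.85264344e-04,
        1.36270938e-03,  1.41376299e-06]), 'joint_efforts': array([-5.61544512e-04, -6.06353760e+01, -3.42816710e+01, -9.97509642e-05,
        3.89112218e-03, -1.03025599e-05]), 'eef_pos': array([201.08297194, 591.28261943, 203.09894008]), 'tcp_rot': array([-3.14030777e+00,  3.25461352e-06,  2.81381574e+00]), 'contact_force': array([ 0.03551047, -0.05285791,  0.20961562]), 'wrist_torque': array([-0.03683907,  0.00068575,  0.05395194]), 'grasp_force': 0.0, 'opening': 1.0016008467485373}
```

View pics/top0.png

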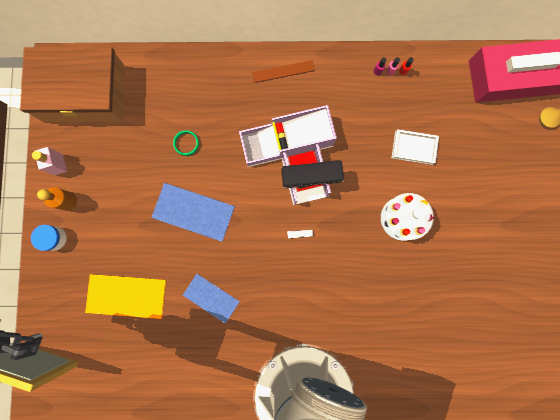

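View pics/scene0.png

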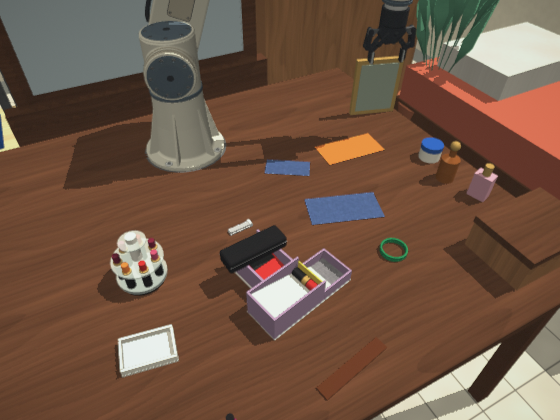

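The top view shows the case at about (312,174), lying over the pedal, with the dispenser behind it and its tray to the left. There are three mat candidates: large blue at (193,212), small blue at (211,298) and orange at (125,296). The large blue one fits, because it is not orange and is the larger of the rest. I'll measure it and check a crop.

```bash
cat > m.py <<'E'
from h import *
import pickle
a,b=pickle.load(open("f0.pkl","rb"))
def blobs(f,lo,hi,roi,n=1,amin=60):
    hsv=cv2.cvtColor(f["img"],cv2.COLOR_RGB2HSV); m=cv2.inRange(hsv,np.array(lo),np.array(hi)); k=np.zeros_like(m);x0,y0,x1,y1=roi;k[y0:y1,x0:x1]=255
    m=cv2.morphologyEx(m&k,cv2.MORPH_CLOSE,np.ones((3,3)))
    c=cv2.findContours(m,cv2.RETR_EXTERNAL,cv2.CHAIN_APPROX_NONE)[0]
    return sorted([q for q in c if cv2.contourArea(q)>amin],key=cv2.contourArea)[::-1][:n]
def rect(f,c,z):
    P=np.array([ray(f,u,v,z)[:2] for u,v in c[:,0]],np.float32)
    (x,y),s,an=cv2.minAreaRect(P); B=cv2.boxPoints(((x,y),s,an)); e=B[1]-B[0],B[2]-B[1]
    L=max(e,key=np.linalg.norm); 
    return np.round([x,y],1),np.round(sorted(s),1),round(float(np.arctan2(L[1],L[0])%np.pi),3)
if __name__=="__main__":
    for n,f,r1,r2 in(("top",a,(140,170,250,250),(270,150,355,200)),("scene",b,(295,180,395,235),(210,220,295,275))):
        for c in blobs(f,(100,80,60),(125,255,255),r1): print(n,"mat",rect(f,c,2))
        for c in blobs(f,(0,0,0),(180,255,65),r2): print(n,"case",rect(f,c,100),rect(f,c,83),cv2.boundingRect(c))
    for c in blobs(a,(100,80,60),(125,255,255),(170,260,250,330)): print("small",rect(a,c,2))
    A=cv2.resize(a["img"][85:260,140:360],None,fx=3,fy=3,interpolation=cv2.INTER_CUBIC)
    cv2.imwrite("pics/crop.png",A[:,:,::-1])
E
python3 m.py
```

```text
top mat (array([470.7, 289.7]), array([ 97.8, 198.2]), 1.246)
top case (array([550.1, -21. ]), array([ 56.5, 146.2]), 1.678) (array([553.6, -22.5]), array([ 57.4, 148.7]), 1.678) (282, 161, 62, 27)
scene mat (array([470.5, 292.6]), array([ 98.5, 199. ]), 1.245)
scene case (array([574.3, -23.7]), array([ 85.6, 156.7]), 1.701) (array([561. , -17.8]), array([ 87.6, 160.4]), 1.701) (220, 226, 66, 48)
small (array([244.5, 238.6]), array([ 65.3, 132.3]), 0.998)
```

View pics/crop.png

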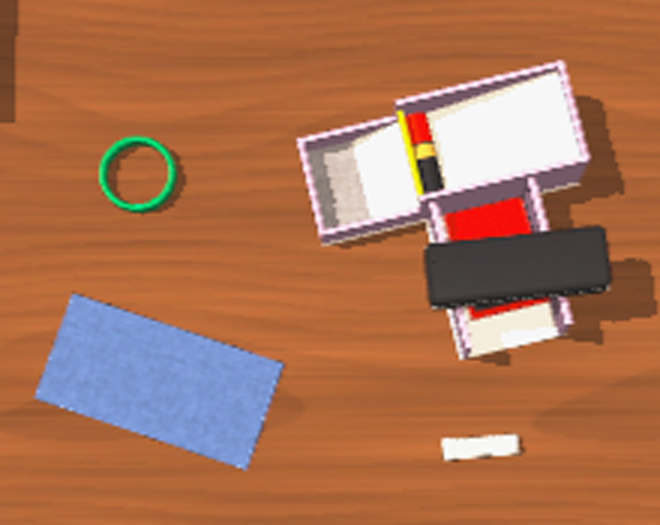

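The crop confirms the large blue mat: centre about (470.6, 291), 98×198 mm, long axis at 1.246 rad. The sizes match the description and both views agree. The case is centred at about (552.5, -21), long axis about 1.67 rad. I'll turn the tool first.

Call:
{"op": "step_arm", "data": {"motion": [{"claw":68,"delta_pos":[0,0,0],"turn":0.114},{"claw":68,"delta_pos":[0,0,0],"turn":0.114},{"claw":68,"delta_pos":[0,0,0],"turn":0.114},{"claw":68,"delta_pos":[0,0,0],"turn":0.114},{"claw":68,"delta_pos":[0,0,0],"turn":0.114},{"claw":68,"delta_pos":[0,0,0],"turn":0.114},{"claw":68,"delta_pos":[0,0,0],"turn":0.114},{"claw":68,"delta_pos":[0,0,0],"turn":0.114}], "force": 30}}

```text
clock: 0.77
eef_pos: [201.1, 591.4, 203.4]
tcp_rot: [-3.141, 0.001, 1.896]
contact_force: [-0.3, 0.5, 0.3]
opening: 0.799
grasp_force: 0.0
```

Call:
{"op": "step_arm", "data": {"motion": [{"claw":68,"delta_pos":[0,0,0],"turn":0.116},{"claw":68,"delta_pos":[0,0,0],"turn":0.116},{"claw":68,"delta_pos":[0,0,0],"turn":0},{"claw":68,"delta_pos":[0,0,0],"turn":0}]}}

```text
clock: 1.1
eef_pos: [201.2, 591.5, 203.5]
tcp_rot: [-3.141, 0.001, 1.673]
contact_force: [0.6, -0.2, -0.3]
opening: 0.798
grasp_force: 0.0
```

```bash
cat >> h.py <<'E'
def todo(x,y,z,yaw=None):
    s=sense(); p=s["eef_pos"]; w=s["tcp_rot"][2]; d=np.array([x,y,z])-p
    c,n=np.cos(w),np.sin(w)
    print("clock",round(s["clock"],2),"pos",np.round(p,1),"rpy",np.round(s["tcp_rot"],3),"F",np.round(s["contact_force"],1),"open",round(s["opening"]*85.4,1),"grip",round(s["grasp_force"],1))
    print("tool d",np.round([c*d[0]+n*d[1], n*d[0]-c*d[1], -d[2]],1),"turn",None if yaw is None else round(w-yaw,3))
E
python3 -c "
from h import *
todo(552.5,-21,203,1.67)"
```

```text
clock 1.1 pos [201.2 591.5 203.5] rpy [-3.141e+00  1.000e-03  1.673e+00] F [ 0.6 -0.2 -0.3] open 68.2 grip 0.0
tool d [-6.453e+02  2.868e+02  5.000e-01] turn 0.003
```

Call:
{"op": "step_arm", "data": {"motion": [{"claw":68,"delta_pos":[-26.9,12,0],"turn":0},{"claw":68,"delta_pos":[-26.9,12,0],"turn":0},{"claw":68,"delta_pos":[-26.9,12,0],"turn":0},{"claw":68,"delta_pos":[-26.9,12,0],"turn":0},{"claw":68,"delta_pos":[-26.9,12,0],"turn":0},{"claw":68,"delta_pos":[-26.9,12,0],"turn":0},{"claw":68,"delta_pos":[-26.9,12,0],"turn":0},{"claw":68,"delta_pos":[-26.9,12,0],"turn":0}]}}

```text
clock: 1.77
eef_pos: [318.4, 385.7, 203.8]
tcp_rot: [3.142, 0.0, 1.674]
contact_force: [0.3, 1.3, 0.5]
opening: 0.794
grasp_force: 0.0
```

Call:
{"op": "step_arm", "data": {"motion": [{"claw":68,"delta_pos":[-26.9,12,0],"turn":0},{"claw":68,"delta_pos":[-26.9,12,0],"turn":0},{"claw":68,"delta_pos":[-26.9,12,0],"turn":0},{"claw":68,"delta_pos":[-26.9,12,0],"turn":0},{"claw":68,"delta_pos":[-26.9,12,0],"turn":0},{"claw":68,"delta_pos":[-26.9,12,0],"turn":0},{"claw":68,"delta_pos":[-26.9,12,0],"turn":0},{"claw":68,"delta_pos":[-26.9,12,0],"turn":0}]}}

```text
clock: 2.43
eef_pos: [435.3, 181.1, 203.9]
tcp_rot: [3.141, -0.0, 1.674]
contact_force: [-0.1, 0.1, -0.0]
opening: 0.793
grasp_force: 0.0
```

Call:
{"op": "step_arm", "data": {"motion": [{"claw":68,"delta_pos":[-26.9,12,0],"turn":0},{"claw":68,"delta_pos":[-26.9,12,0],"turn":0},{"claw":68,"delta_pos":[-26.9,12,0],"turn":0},{"claw":68,"delta_pos":[-26.9,12,0],"turn":0},{"claw":68,"delta_pos":[-26.9,12,0],"turn":0},{"claw":68,"delta_pos":[-26.9,12,0],"turn":0},{"claw":68,"delta_pos":[-13,6,0],"turn":0},{"claw":68,"delta_pos":[-13,6,0],"turn":0}]}}

```text
clock: 3.1
eef_pos: [537.3, 3.1, 203.6]
tcp_rot: [-3.141, -0.0, 1.671]
contact_force: [0.2, 0.5, -0.4]
opening: 0.798
grasp_force: 0.0
```

Call:
{"op": "step_arm", "data": {"motion": [{"claw":68,"delta_pos":[-13,4.5,0],"turn":0},{"claw":68,"delta_pos":[0,0,0],"turn":0},{"claw":68,"delta_pos":[0,0,0],"turn":0}]}}

```text
clock: 3.35
eef_pos: [542.5, -8.2, 203.6]
tcp_rot: [-3.141, -0.0, 1.67]
contact_force: [-0.8, -0.1, -0.1]
opening: 0.798
grasp_force: 0.0
```

```bash
python3 -c "
from h import *
todo(552.5,-21,150,1.67)
f=grab_frame('wrist'); cv2.imwrite('pics/w1.png',f['img'][:,:,::-1])
g=cv2.cvtColor(f['img'],cv2.COLOR_RGB2GRAY)
for X in [(552.5,-21,100)]: print(proj(f,X))
print(np.round(-np.array(f['R']).T@np.array(f['t'])))
import pickle;pickle.dump(f,open('w1.pkl','wb'))"
```

```text
clock 3.35 pos [542.5  -8.2 203.6] rpy [-3.141 -0.     1.67 ] F [-0.8 -0.1 -0.1] open 68.1 grip 0.0
tool d [-13.7   8.7  53.6] turn -0.0
(np.float64(291.8506240166428), np.float64(215.8673848512659))
[534.  75. 373.]
```

View pics/w1.png

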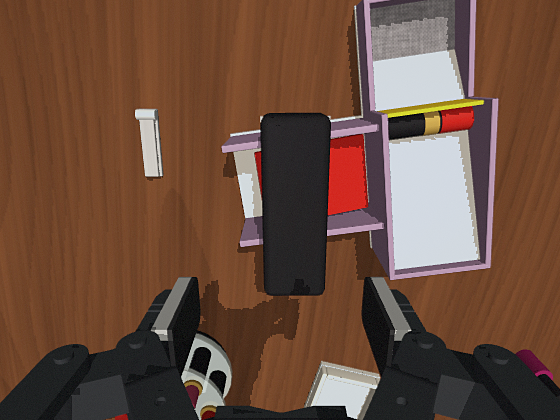

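The wrist view shows the case clearly, columns 261–330 and rows 113–295, lying across the guards. I'll measure it at z=100.

```bash
python3 -c "
from m import *
f=pickle.load(open('w1.pkl','rb'))
for t in (50,65,80):
  for c in blobs(f,(0,0,0),(180,255,t),(255,105,336,305)): print(rect(f,c,100),cv2.boundingRect(c))
for u,v in [(261,120),(330,120),(264,290),(325,290),(295,113),(295,280),(295,295)]: print(u,v,np.round(ray(f,u,v,100),1))
for n,p in dict(gA=(223,149),gB=(376,127),hA=(242,244),hB=(382,224)).items(): print(n,np.round(ray(f,*p,66),1))
"
```

```text
(array([554.1, -17.2]), array([ 50.9, 148.2]), 1.675) (260, 113, 71, 183)
(array([553.9, -17.3]), array([ 61.5, 151. ]), 1.759) (255, 113, 81, 183)
(array([555.7, -21.7]), array([ 63.7, 157.9]), 1.649) (255, 113, 81, 192)
261 120 [522.6  49.1 100. ]
330 120 [571.7  54.1 100. ]
264 290 [536.5 -88.7 100. ]
325 290 [587.3 -83.6 100. ]
295 113 [546.2  56.4 100. ]
295 280 [561.3 -76.7 100. ]
295 295 [562.9 -90.8 100. ]
gA [491.9  19.6  66. ]
gB [614.1  49.8  66. ]
hA [513.1 -64.1  66. ]
hB [634.7 -32.5  66. ]
```

Call:
{"op": "step_arm", "data": {"motion": [{"claw":68,"delta_pos":[-10.9,10.2,0],"turn":0},{"claw":68,"delta_pos":[0,0,20],"turn":0},{"claw":68,"delta_pos":[0,0,20],"turn":0},{"claw":68,"delta_pos":[0,0,20],"turn":0},{"claw":68,"delta_pos":[0,0,20],"turn":0},{"claw":68,"delta_pos":[0,0,15],"turn":0},{"claw":68,"delta_pos":[0,0,0],"turn":0},{"claw":68,"delta_pos":[0,0,0],"turn":0}]}}

```text
clock: 4.07
eef_pos: [553.7, -17.8, 108.5]
tcp_rot: [-3.14, -0.0, 1.671]
contact_force: [-0.7, 0.8, 0.3]
opening: 0.797
grasp_force: 0.0
```

Call:
{"op": "step_arm", "data": {"motion": [{"claw":68,"delta_pos":[0,0,15],"turn":0},{"claw":68,"delta_pos":[0,0,10],"turn":0},{"claw":68,"delta_pos":[0,0,7.5],"turn":0},{"claw":68,"delta_pos":[0,0,0],"turn":0},{"claw":68,"delta_pos":[0,0,0],"turn":0}]}}

```text
clock: 4.48
eef_pos: [553.9, -18.1, 76.4]
tcp_rot: [-3.141, -0.0, 1.67]
contact_force: [0.2, -0.1, -0.2]
opening: 0.796
grasp_force: 0.0
```

Call:
{"op": "step_arm", "data": {"motion": [{"claw":45,"delta_pos":[0,0,0],"turn":0},{"claw":40,"delta_pos":[0,0,0],"turn":0},{"claw":40,"delta_pos":[0,0,0],"turn":0},{"claw":40,"delta_pos":[0,0,0],"turn":0},{"claw":40,"delta_pos":[0,0,0],"turn":0},{"claw":40,"delta_pos":[0,0,0],"turn":0}], "force": 30}}

```text
clock: 4.98
eef_pos: [554.0, -18.1, 76.4]
tcp_rot: [3.141, 0.0, 1.67]
contact_force: [0.2, 0.4, 0.2]
opening: 0.469
grasp_force: 0.0
```

The fingers reached 40 mm with no grip force, so I'll look.

```bash
python3 -c "
from h import *
todo(554,-18,76)
f=grab_frame('wrist'); s=grab_frame('scene')
o=np.hstack([cv2.resize(f['img'],(440,330)),cv2.resize(s['img'][170:300,190:330],(356,330),interpolation=cv2.INTER_CUBIC)])
cv2.imwrite('pics/w2.png',o[:,:,::-1])"
```

```text
clock 4.98 pos [554.  -18.1  76.4] rpy [3.141 0.    1.67 ] F [0.2 0.4 0.2] open 40.0 grip 0.0
tool d [0.1 0.  0.4] turn None
```

View pics/w2.png

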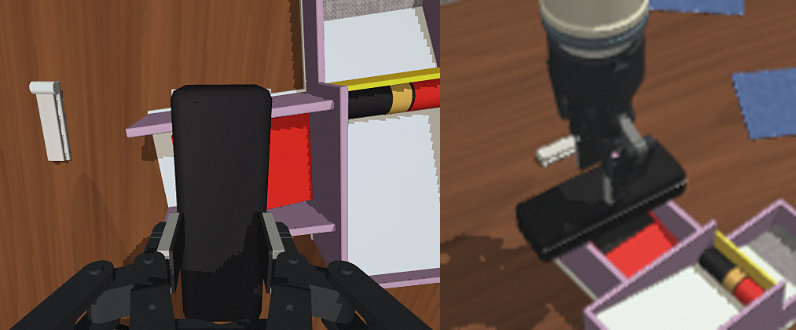

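The fingers straddle the case, but the pads are not loaded yet. I'll close further.

Call:
{"op": "step_arm", "data": {"motion": [{"claw":36,"delta_pos":[0,0,0],"turn":0},{"claw":32,"delta_pos":[0,0,0],"turn":0},{"claw":28,"delta_pos":[0,0,0],"turn":0},{"claw":28,"delta_pos":[0,0,0],"turn":0}]}}

```text
clock: 5.42
eef_pos: [553.9, -18.1, 76.3]
tcp_rot: [-3.142, -0.0, 1.67]
contact_force: [-0.3, 0.1, 0.1]
opening: 0.33
grasp_force: 0.0
```

```bash
python3 -c "
from h import *
todo(554,-18,76)
f=grab_frame('wrist'); s=grab_frame('top')
o=np.hstack([cv2.resize(f['img'],(440,330)),cv2.resize(s['img'][100:230,240:380],(356,330),interpolation=cv2.INTER_CUBIC)])
cv2.imwrite('pics/w3.png',o[:,:,::-1])"
```

```text
clock 5.42 pos [553.9 -18.1  76.3] rpy [-3.142 -0.     1.67 ] F [-0.3  0.1  0.1] open 28.2 grip 0.0
tool d [0.1 0.1 0.3] turn None
```

View pics/w3.png

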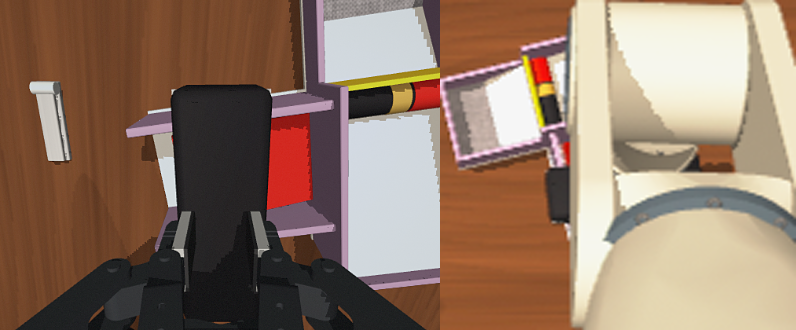

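The fingers have closed above the case top, so the heights don't agree. I'll check the reported TCP and tip geometry against the cameras.

```bash
python3 -c "
import rig;print([n for n in dir(rig) if n[0]!='_']);print(getattr(rig,'tcp_to_tips',None))
from h import *
f=grab_frame('wrist');s=grab_frame('scene');p=sense()['eef_pos']
print('wristcam',f['vertical_fov'],f['cx'],f['cy'],-np.array(f['R']).T@np.array(f['t']))
for dz in (-8,0,11,30,50,70): print(dz,'wrist',np.round(proj(f,p+[0,0,dz])),'scene',np.round(proj(s,p+[0,0,dz])))
# case corners predicted in both for z 100 / 66
for z in (100,66):
  for a in (-75,75):
    for b in (-26,26):
      w=1.675;X=[553.8+a*np.cos(w)+b*np.sin(w),-18+a*np.sin(w)-b*np.cos(w),z];print(z,a,b,'wrist',np.round(proj(f,X)),'scene',np.round(proj(s,X)))
o=np.hstack([f['img'][200:420,160:400],s['img'][170:280,200:310].repeat(2,0).repeat(2,1)]);o=cv2.resize(o,None,fx=1.7,fy=1.7,interpolation=cv2.INTER_CUBIC)
cv2.imwrite('pics/w4.png',o[:,:,::-1])"
```

```text
['MotionError', 'grab_frame', 'sense', 'sign_off', 'tcp_to_tips']
8.0
wristcam 58.80511237288681 280.5881669878696 211.37343579435154 [545.60086899  64.9033374  246.07026125]
-8 wrist [281. 252.] scene [254. 252.]
0 wrist [281. 259.] scene [254. 250.]
11 wrist [281. 269.] scene [254. 247.]
30 wrist [281. 290.] scene [253. 241.]
50 wrist [281. 318.] scene [253. 235.]
70 wrist [281. 355.] scene [253. 229.]
100 -75 -26 wrist [230. 413.] scene [218. 250.]
100 -75 26 wrist [332. 413.] scene [230. 265.]
100 75 -26 wrist [211. 107.] scene [275. 223.]
100 75 26 wrist [348. 107.] scene [288. 236.]
66 -75 -26 wrist [237. 365.] scene [219. 259.]
66 -75 26 wrist [325. 365.] scene [231. 275.]
66 75 -26 wrist [224. 103.] scene [275. 233.]
66 75 26 wrist [336. 103.] scene [287. 246.]
```

View pics/w4.png

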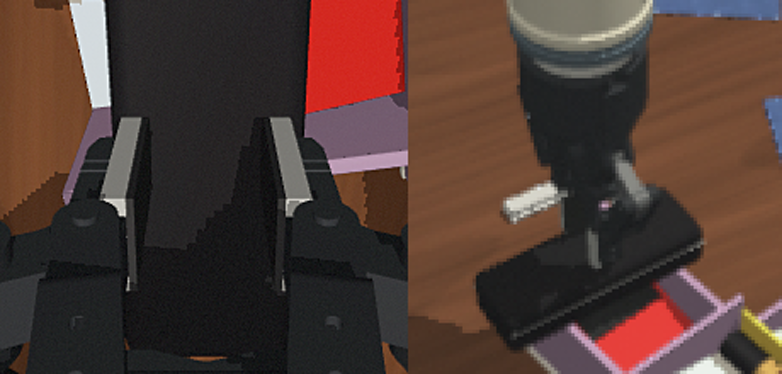

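The wrist-view scale puts the fingertips at about z = 105–110: 28 mm opening ↔ 71 px. The scene view agrees roughly at about 100, and there is no contact force. The tips are therefore some 35 mm higher than `tcp_to_tips` implies. I'll open, go down a little and measure again.

Call:
{"op": "step_arm", "data": {"motion": [{"claw":40,"delta_pos":[0,0,0],"turn":0},{"claw":55,"delta_pos":[0,0,0],"turn":0},{"claw":70,"delta_pos":[0,0,0],"turn":0},{"claw":70,"delta_pos":[0,0,0],"turn":0},{"claw":70,"delta_pos":[0,0,0],"turn":0},{"claw":70,"delta_pos":[0,0,5],"turn":0},{"claw":70,"delta_pos":[0,0,5],"turn":0},{"claw":70,"delta_pos":[0,0,0],"turn":0}]}}

```text
clock: 6.28
eef_pos: [553.1, -18.1, 65.1]
tcp_rot: [-3.14, -0.0, 1.67]
contact_force: [-1.2, 0.3, -0.3]
opening: 0.817
grasp_force: 0.0
```

```bash
python3 -c "
from h import *
todo(554,-18,76)
f=grab_frame('wrist');s=grab_frame('scene')
print('wristcam',-np.array(f['R']).T@np.array(f['t']))
import pickle;pickle.dump((f,s),open('w5.pkl','wb'))
o=np.hstack([f['img'][200:420,130:430],s['img'][190:300,200:300].repeat(2,0).repeat(2,1)]);o=cv2.resize(o,None,fx=1.6,fy=1.6,interpolation=cv2.INTER_CUBIC)
cv2.imwrite('pics/w5.png',o[:,:,::-1])"
```

```text
clock 6.28 pos [553.1 -18.1  65.1] rpy [-3.14 -0.    1.67] F [-1.2  0.3 -0.3] open 69.8 grip 0.0
tool d [ -0.    0.9 -10.9] turn None
wristcam [545.07601657  64.92091297 234.90736906]
```

View pics/w5.png

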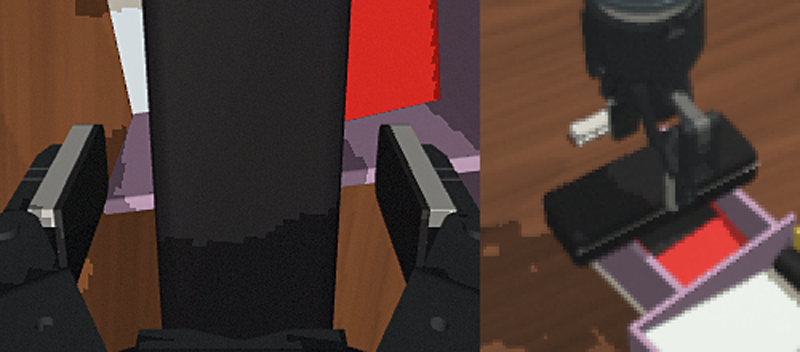

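Same finding here: tips at about z = 101–105 while the TCP reads 65. I'll descend stepwise, watching the force.

Call:
{"op": "step_arm", "data": {"motion": [{"claw":70,"delta_pos":[0,0.7,5],"turn":0},{"claw":70,"delta_pos":[0,0,5],"turn":0},{"claw":70,"delta_pos":[0,0,0],"turn":0}]}}

```text
clock: 6.63
eef_pos: [554.0, -18.0, 55.2]
tcp_rot: [-3.14, -0.0, 1.67]
contact_force: [-1.2, 0.9, -0.0]
opening: 0.819
grasp_force: 0.0
```

Call:
{"op": "step_arm", "data": {"motion": [{"claw":70,"delta_pos":[0,0,5],"turn":0},{"claw":70,"delta_pos":[0,0,5],"turn":0},{"claw":70,"delta_pos":[0,0,0],"turn":0}]}}

```text
clock: 6.88
eef_pos: [553.9, -18.0, 45.2]
tcp_rot: [-3.14, -0.0, 1.67]
contact_force: [0.1, -0.2, -0.4]
opening: 0.821
grasp_force: 0.0
```

Call:
{"op": "step_arm", "data": {"motion": [{"claw":70,"delta_pos":[0,0,5],"turn":0},{"claw":70,"delta_pos":[0,0,3],"turn":0},{"claw":70,"delta_pos":[0,0,0],"turn":0}]}}

```text
clock: 7.13
eef_pos: [554.2, -18.0, 37.6]
tcp_rot: [-3.141, -0.0, 1.67]
contact_force: [-1.1, -0.0, 0.7]
opening: 0.817
grasp_force: 0.0
```

Call:
{"op": "step_arm", "data": {"motion": [{"claw":58,"delta_pos":[0,0,0],"turn":0},{"claw":52,"delta_pos":[0,0,0],"turn":0},{"claw":46,"delta_pos":[0,0,0],"turn":0},{"claw":44,"delta_pos":[0,0,0],"turn":0},{"claw":44,"delta_pos":[0,0,0],"turn":0}], "force": 30}}

```text
clock: 7.55
eef_pos: [554.7, -18.0, 38.5]
tcp_rot: [3.141, 0.0, 1.67]
contact_force: [-0.2, 0.1, 1.4]
opening: 0.603
grasp_force: 31.8
```

Gripped, at 51.5 mm and 32 N. Now lift.

Call:
{"op": "step_arm", "data": {"motion": [{"claw":44,"delta_pos":[0,0,-5],"turn":0},{"claw":44,"delta_pos":[0,0,-12],"turn":0},{"claw":44,"delta_pos":[0,0,-20],"turn":0},{"claw":44,"delta_pos":[0,0,-20],"turn":0},{"claw":44,"delta_pos":[0,0,-15],"turn":0},{"claw":44,"delta_pos":[0,0,-8],"turn":0},{"claw":44,"delta_pos":[0,0,0],"turn":0},{"claw":44,"delta_pos":[0,0,0],"turn":0}]}}

```text
clock: 8.22
eef_pos: [554.7, -18.1, 118.7]
tcp_rot: [3.141, 0.0, 1.67]
contact_force: [-0.4, 0.6, -1.1]
opening: 0.602
grasp_force: 31.7
```

```bash
python3 -c "
from h import *
todo(470.6,291,118,1.246)
f=grab_frame('wrist');s=grab_frame('scene');t=grab_frame('top')
import pickle;pickle.dump((f,s,t),open('w6.pkl','wb'))
o=np.hstack([cv2.resize(f['img'],(400,300)),cv2.resize(s['img'],(400,300))])
cv2.imwrite('pics/w6.png',o[:,:,::-1])
from m import blobs,rect
"
```

```text
clock 8.22 pos [554.7 -18.1 118.7] rpy [3.141 0.    1.67 ] F [-0.4  0.6 -1.1] open 51.4 grip 31.7
tool d [315.9 -53.2   0.7] turn 0.424
```

View pics/w6.png

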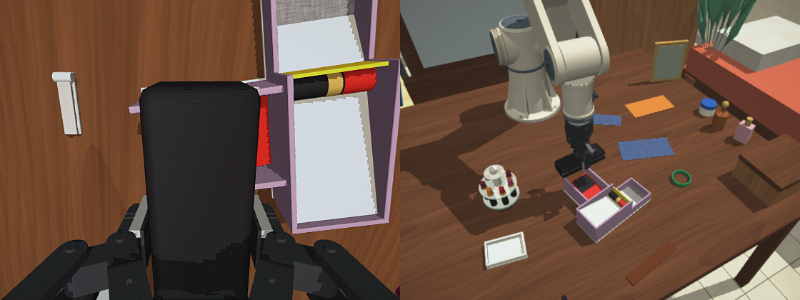

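Call:
{"op": "step_arm", "data": {"motion": [{"claw":44,"delta_pos":[0,0,0],"turn":0.07},{"claw":44,"delta_pos":[0,0,0],"turn":0.071},{"claw":44,"delta_pos":[0,0,0],"turn":0.071},{"claw":44,"delta_pos":[0,0,0],"turn":0.071},{"claw":44,"delta_pos":[0,0,0],"turn":0.071},{"claw":44,"delta_pos":[0,0,0],"turn":0.07},{"claw":44,"delta_pos":[10,-6.7,0],"turn":0},{"claw":44,"delta_pos":[20,-13.4,0],"turn":0}]}}

```text
clock: 9.03
eef_pos: [545.1, 16.0, 117.5]
tcp_rot: [-3.141, 0.001, 1.245]
contact_force: [-0.1, 0.4, -1.2]
opening: 0.603
grasp_force: 31.7
```

Call:
{"op": "step_arm", "data": {"motion": [{"claw":44,"delta_pos":[26,-17.4,0],"turn":0},{"claw":44,"delta_pos":[26,-17.4,0],"turn":0},{"claw":44,"delta_pos":[26,-17.4,0],"turn":0},{"claw":44,"delta_pos":[26,-17.4,0],"turn":0},{"claw":44,"delta_pos":[26,-17.4,0],"turn":0},{"claw":44,"delta_pos":[26,-17.4,0],"turn":0},{"claw":44,"delta_pos":[26,-17.4,0],"turn":0},{"claw":44,"delta_pos":[20,-13.4,0],"turn":0}]}}

```text
clock: 9.7
eef_pos: [479.9, 253.8, 117.6]
tcp_rot: [-3.14, 0.0, 1.248]
contact_force: [0.7, 0.6, -0.8]
opening: 0.606
grasp_force: 31.7
```

Call:
{"op": "step_arm", "data": {"motion": [{"claw":44,"delta_pos":[18,-12.1,0],"turn":0},{"claw":44,"delta_pos":[10,-6.7,10],"turn":0},{"claw":44,"delta_pos":[6,-4,15],"turn":0},{"claw":44,"delta_pos":[0,0,15],"turn":0},{"claw":44,"delta_pos":[0,0,15],"turn":0},{"claw":44,"delta_pos":[0,0,5],"turn":0},{"claw":44,"delta_pos":[0,0,0],"turn":0},{"claw":44,"delta_pos":[0,0,0],"turn":0}]}}

```text
clock: 10.37
eef_pos: [470.5, 290.6, 57.9]
tcp_rot: [-3.141, 0.001, 1.246]
contact_force: [0.9, 0.2, -1.4]
opening: 0.606
grasp_force: 31.7
```

```bash
python3 -c "
from m import *
todo(470.6,291,-25.5,1.246)
f=grab_frame('wrist');s=grab_frame('scene');t=grab_frame('top')
pickle.dump((f,s,t),open('w7.pkl','wb'))
for c in blobs(f,(0,0,0),(180,255,65),(170,0,400,330)): print(rect(f,c,119),cv2.boundingRect(c))
hsv=cv2.cvtColor(f['img'],cv2.COLOR_RGB2HSV)
for c in blobs(f,(100,80,50),(125,255,255),(0,0,560,420),3): print('mat',cv2.boundingRect(c),[np.round(ray(f,*p,2)[:2]).tolist() for p in cv2.approxPolyDP(c,4,True)[:,0]])
"
```

```text
clock 10.37 pos [470.5 290.6  57.9] rpy [-3.141e+00  1.000e-03  1.246e+00] F [ 0.9  0.2 -1.4] open 51.8 grip 31.7
tool d [ 0.4 -0.  83.4] turn 0.0
(array([483.1, 327.8]), array([57.6, 72.1]), 1.247) (195, 114, 171, 216)
mat (192, 51, 178, 84) [[456.0, 402.0], [444.0, 366.0], [461.0, 365.0], [523.0, 344.0], [536.0, 335.0], [535.0, 327.0], [549.0, 370.0]]
mat (0, 290, 68, 130) [[309.0, 280.0], [270.0, 304.0], [206.0, 202.0], [281.0, 236.0]]
```

```bash
python3 -c "
from m import *
f,s,t=pickle.load(open('w7.pkl','rb'))
p=ray(f,280,114,119.4)[:2]; e=np.array([np.cos(1.246),np.sin(1.246)])
print(p,(p-[470.5,290.6])@e)
f=pickle.load(open('w6.pkl','rb'))[0];p=ray(f,280,112,180.2)[:2]; print((p-[554.7,-18.1])@np.array([np.cos(1.67),np.sin(1.67)]))
for c in blobs(t,(100,80,60),(125,255,255),(140,150,260,260)): print(rect(t,c,2))
"
```

```text
[494.35202426 362.11251007] 75.38508854643706
76.01947924109554
(array([457.8, 250.6]), array([ 97.2, 114. ]), 1.246)
```

Call:
{"op": "step_arm", "data": {"motion": [{"claw":44,"delta_pos":[0,0,15],"turn":0},{"claw":44,"delta_pos":[0,0,20],"turn":0},{"claw":44,"delta_pos":[0,0,20],"turn":0},{"claw":44,"delta_pos":[0,0,10],"turn":0},{"claw":44,"delta_pos":[0,0,5],"turn":0},{"claw":44,"delta_pos":[0,0,0],"turn":0},{"claw":44,"delta_pos":[0,0,0],"turn":0}]}}

```text
clock: 11.1
eef_pos: [471.2, 291.1, -11.1]
tcp_rot: [3.141, -0.0, 1.246]
contact_force: [0.2, 0.2, -0.9]
opening: 0.601
grasp_force: 31.7
```

Call:
{"op": "step_arm", "data": {"motion": [{"claw":44,"delta_pos":[0,0,5],"turn":0},{"claw":44,"delta_pos":[0,0,4],"turn":0},{"claw":44,"delta_pos":[0,0,2],"turn":0},{"claw":44,"delta_pos":[0,0,0],"turn":0}]}}

```text
clock: 11.43
eef_pos: [470.6, 290.8, -23.0]
tcp_rot: [-3.141, 0.0, 1.246]
contact_force: [0.3, 0.4, -1.6]
opening: 0.603
grasp_force: 31.7
```

Call:
{"op": "step_arm", "data": {"motion": [{"claw":44,"delta_pos":[0,0,1.5],"turn":0},{"claw":44,"delta_pos":[0,0,0],"turn":0}]}}

```text
clock: 11.6
eef_pos: [470.8, 290.9, -24.3]
tcp_rot: [-3.142, 0.0, 1.246]
contact_force: [-0.5, -0.1, -1.0]
opening: 0.6
grasp_force: 31.7
```

Call:
{"op": "step_arm", "data": {"motion": [{"claw":44,"delta_pos":[0,0,1],"turn":0},{"claw":44,"delta_pos":[0,0,0],"turn":0}]}}

```text
clock: 11.77
eef_pos: [470.8, 290.9, -25.3]
tcp_rot: [3.142, -0.0, 1.246]
contact_force: [-0.1, -0.6, -1.5]
opening: 0.604
grasp_force: 31.7
```

Call:
{"op": "step_arm", "data": {"motion": [{"claw":44,"delta_pos":[0,0,1],"turn":0},{"claw":44,"delta_pos":[0,0,0],"turn":0}]}}

```text
clock: 11.93
eef_pos: [470.8, 291.0, -25.5]
tcp_rot: [3.142, -0.0, 1.246]
contact_force: [-1.7, -1.4, 8.4]
opening: 0.602
grasp_force: 32.8
```

Call:
{"op": "step_arm", "data": {"motion": [{"claw":44,"delta_pos":[0,0,0.7],"turn":0},{"claw":44,"delta_pos":[0,0,0],"turn":0}]}}

```text
clock: 12.1
eef_pos: [470.9, 291.0, -25.6]
tcp_rot: [3.141, -0.0, 1.246]
contact_force: [-4.7, -2.6, 17.6]
opening: 0.604
grasp_force: 33.9
```

Contact, exactly where expected. I'll back off the extra push, release and raise.

Call:
{"op": "step_arm", "data": {"motion": [{"claw":44,"delta_pos":[0,0,-1],"turn":0},{"claw":53,"delta_pos":[0,0,0],"turn":0},{"claw":60,"delta_pos":[0,0,0],"turn":0},{"claw":68,"delta_pos":[0,0,0],"turn":0},{"claw":68,"delta_pos":[0,0,0],"turn":0}]}}

```text
clock: 12.52
eef_pos: [470.8, 290.9, -26.1]
tcp_rot: [-3.142, 0.0, 1.246]
contact_force: [0.4, -0.1, -0.1]
opening: 0.798
grasp_force: 0.0
```

Call:
{"op": "step_arm", "data": {"motion": [{"claw":68,"delta_pos":[0,0,-10],"turn":0},{"claw":68,"delta_pos":[0,0,-25],"turn":0},{"claw":68,"delta_pos":[0,0,-30],"turn":0},{"claw":68,"delta_pos":[0,0,-30],"turn":0},{"claw":40,"delta_pos":[0,0,-30],"turn":0},{"claw":20,"delta_pos":[0,0,-15],"turn":0},{"claw":0,"delta_pos":[0,0,0],"turn":0},{"claw":0,"delta_pos":[0,0,0],"turn":0}]}}

```text
clock: 13.18
eef_pos: [471.3, 291.2, 115.4]
tcp_rot: [3.14, -0.002, 1.246]
contact_force: [-0.2, 0.1, -0.7]
opening: 0.233
grasp_force: 0.0
```

```bash
python3 -c "
from m import *
todo(554,-18,118)
f=grab_frame('wrist');s=grab_frame('scene');t=grab_frame('top')
pickle.dump((f,s,t),open('w8.pkl','wb'))
for th in (45,55,65):
  for c in blobs(s,(0,0,0),(180,255,th),(290,150,410,240),2): print('scene case',rect(s,c,36),cv2.boundingRect(c))
  for c in blobs(f,(0,0,0),(180,255,th),(150,0,420,330),2): print('wrist case',rect(f,c,36),cv2.boundingRect(c))
# pedal: red pixels in top and scene
for n,g,roi in (('top',t,(270,140,340,205)),('scene',s,(225,240,300,295))):
  for lo,hi in (((0,150,100),(8,255,255)),((172,150,100),(180,255,255))):
    for c in blobs(g,lo,hi,roi): print(n,'red',cv2.boundingRect(c),rect(g,c,48))
cv2.imwrite('pics/w8.png',np.hstack([cv2.resize(t['img'][90:230,230:350],(360,420),interpolation=cv2.INTER_CUBIC),cv2.resize(s['img'][190:310,220:350],(440,420),interpolation=cv2.INTER_CUBIC)])[:,:,::-1])
"
```

```text
clock 13.18 pos [471.3 291.2 115.4] rpy [ 3.140e+00 -2.000e-03  1.246e+00] F [-0.2  0.1 -0.7] open 19.9 grip 0.0
tool d [-266.6  177.1   -2.6] turn None
scene case (array([483.1, 278.9]), array([ 73.4, 151.1]), 1.254) (316, 191, 56, 25)
scene case (array([342.1, 417.3]), array([60.6, 95.1]), 2.544) (345, 150, 21, 20)
wrist case (array([448. , 221.9]), array([52.3, 53.8]), 1.246) (247, 268, 68, 62)
wrist case (array([475.5, 304.7]), array([ 50. , 119.4]), 1.254) (241, 100, 77, 168)
scene case (array([483.6, 280. ]), array([ 75.6, 153.3]), 1.248) (315, 191, 57, 25)
scene case (array([341.7, 417.7]), array([60.7, 96.2]), 2.544) (345, 150, 21, 20)
wrist case (array([467.2, 278.8]), array([ 52.3, 173.8]), 1.246) (241, 100, 77, 230)
wrist case (array([404.7, 230.7]), array([33.3, 42.8]), 1.246) (204, 281, 43, 49)
scene case (array([483.5, 279.5]), array([ 77.2, 154.5]), 1.257) (315, 191, 58, 25)
scene case (array([341.1, 419.8]), array([63.6, 99.6]), 2.544) (345, 150, 22, 20)
wrist case (array([451.3, 284.1]), array([ 87.5, 173.8]), 1.246) (204, 100, 114, 230)
wrist case (array([488.3, 202.6]), array([32.5, 42.9]), 1.246) (316, 281, 42, 49)
top red (288, 151, 36, 40) (array([570.9,  -7.3]), array([69.4, 94.8]), 0.256)
scene red (239, 241, 44, 38) (array([563.2,  -4.3]), array([66.6, 94.8]), 0.214)
```

The case is placed: centre about (470.6, 290.2), yaw 1.246. The pedal pad works out at about (554, -9.5), with dispenser yaw about 0.245. Next I'll shut the fingers, turn and move over the pad.

Call:
{"op": "step_arm", "data": {"motion": [{"claw":0,"delta_pos":[0,0,0],"turn":-0.114},{"claw":0,"delta_pos":[0,0,0],"turn":-0.114},{"claw":0,"delta_pos":[0,0,0],"turn":-0.114},{"claw":0,"delta_pos":[0,0,0],"turn":-0.114},{"claw":0,"delta_pos":[0,0,0],"turn":-0.114},{"claw":0,"delta_pos":[0,0,0],"turn":0},{"claw":0,"delta_pos":[-13,0.3,0],"turn":0},{"claw":0,"delta_pos":[-26,0.6,0],"turn":0}]}}

```text
clock: 14.0
eef_pos: [480.7, 254.0, 113.3]
tcp_rot: [-3.141, -0.0, 1.814]
contact_force: [0.6, 0.1, 1.1]
opening: 0.0
grasp_force: 0.0
```

Call:
{"op": "step_arm", "data": {"motion": [{"claw":0,"delta_pos":[-30,0.6,0],"turn":0},{"claw":0,"delta_pos":[-30,0.6,0],"turn":0},{"claw":0,"delta_pos":[-30,0.6,0],"turn":0},{"claw":0,"delta_pos":[-30,0.6,0],"turn":0},{"claw":0,"delta_pos":[-30,0.6,0],"turn":0},{"claw":0,"delta_pos":[-30,0.6,0],"turn":0},{"claw":0,"delta_pos":[-30,0.6,0],"turn":0},{"claw":0,"delta_pos":[-26,0.6,0],"turn":0}]}}

```text
clock: 14.67
eef_pos: [542.7, 22.9, 113.5]
tcp_rot: [-3.14, 0.0, 1.811]
contact_force: [0.2, 0.1, -0.6]
opening: 0.006
grasp_force: 0.0
```

Call:
{"op": "step_arm", "data": {"motion": [{"claw":0,"delta_pos":[-20,0.6,0],"turn":0},{"claw":0,"delta_pos":[-12,0.4,0],"turn":0},{"claw":0,"delta_pos":[-5,0,0],"turn":0},{"claw":0,"delta_pos":[0,0,0],"turn":0},{"claw":0,"delta_pos":[0,0,0],"turn":0}]}}

```text
clock: 15.08
eef_pos: [552.5, -9.8, 113.8]
tcp_rot: [-3.141, -0.0, 1.815]
contact_force: [-1.1, -0.2, -0.5]
opening: 0.001
grasp_force: 0.0
```

```bash
python3 -c "
from h import *
todo(554,-9.5,25,1.816)
f=grab_frame('wrist')
import pickle;pickle.dump(f,open('w9.pkl','wb'))
for z in (26,51): print(proj(f,(554,-9.5,z)))
im=f['img'].copy()
c,n=np.cos(.245),np.sin(.245)
for a in (-25,25):
  for b in (-30,30): 
    u,v=proj(f,(554+a*c-b*n,-9.5+a*n+b*c,51+a*-.2)); cv2.circle(im,(int(u),int(v)),3,(0,255,0),-1)
cv2.imwrite('pics/w9.png',im[:,:,::-1])"
```

```text
clock 15.08 pos [552.5  -9.8 113.8] rpy [-3.141 -0.     1.815] F [-1.1 -0.2 -0.5] open 0.1 grip 0.0
tool d [-0.1  1.5 88.8] turn -0.001
(np.float64(282.82148068889296), np.float64(205.5599700341402))
(np.float64(283.0010838806283), np.float64(217.18340109525394))
```

View pics/w9.png

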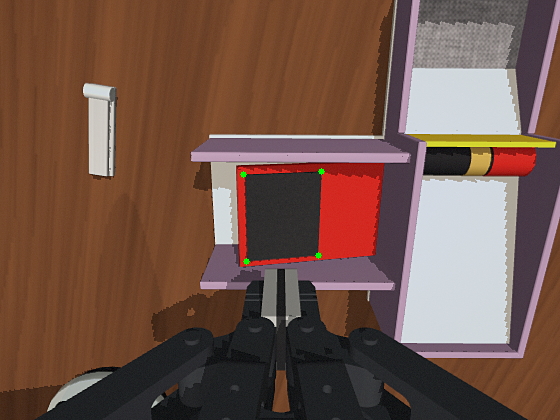

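The computed pad corners (243,174)–(319,256) coincide with the black pad, and the way down is clear. I'll descend towards it.

Call:
{"op": "step_arm", "data": {"motion": [{"claw":0,"delta_pos":[0,1.5,15],"turn":0},{"claw":0,"delta_pos":[0,0,20],"turn":0},{"claw":0,"delta_pos":[0,0,20],"turn":0},{"claw":0,"delta_pos":[0,0,12],"turn":0},{"claw":0,"delta_pos":[0,0,8],"turn":0},{"claw":0,"delta_pos":[0,0,0],"turn":0}]}}

```text
clock: 15.63
eef_pos: [553.2, -9.1, 37.7]
tcp_rot: [-3.139, -0.001, 1.817]
contact_force: [-0.9, 0.3, 0.4]
opening: 0.003
grasp_force: 0.0
```

Call:
{"op": "step_arm", "data": {"motion": [{"claw":0,"delta_pos":[0,0,5],"turn":0},{"claw":0,"delta_pos":[0,0,5],"turn":0},{"claw":0,"delta_pos":[0,0,4],"turn":0},{"claw":0,"delta_pos":[0,0,0],"turn":0}]}}

```text
clock: 15.97
eef_pos: [554.4, -9.8, 24.8]
tcp_rot: [3.142, 0.0, 1.816]
contact_force: [-0.1, 0.1, -0.3]
opening: 0.0
grasp_force: 0.0
```

Call:
{"op": "step_arm", "data": {"motion": [{"claw":0,"delta_pos":[0,0,3],"turn":0},{"claw":0,"delta_pos":[0,0,3],"turn":0},{"claw":0,"delta_pos":[0,0,3],"turn":0},{"claw":0,"delta_pos":[0,0,0],"turn":0}]}}

```text
clock: 16.3
eef_pos: [554.1, -9.9, 15.9]
tcp_rot: [-3.141, -0.0, 1.816]
contact_force: [-2.8, -0.6, 4.2]
opening: -0.006
grasp_force: 2.5
```

Contact with the pad at about TCP 17, as expected. I'll press towards the stop, roughly 25 mm of stroke.

Call:
{"op": "step_arm", "data": {"motion": [{"claw":0,"delta_pos":[0,0,4],"turn":0},{"claw":0,"delta_pos":[0,0,4],"turn":0},{"claw":0,"delta_pos":[0,0,4],"turn":0},{"claw":0,"delta_pos":[0,0,3],"turn":0},{"claw":0,"delta_pos":[0,0,3],"turn":0},{"claw":0,"delta_pos":[0,0,0],"turn":0}]}}

```text
clock: 16.8
eef_pos: [554.5, -9.9, -0.6]
tcp_rot: [-3.141, 0.0, 1.816]
contact_force: [-8.2, -1.3, 24.1]
opening: -0.001
grasp_force: 12.1
```

Call:
{"op": "step_arm", "data": {"motion": [{"claw":0,"delta_pos":[0,0,2],"turn":0},{"claw":0,"delta_pos":[0,0,2],"turn":0},{"claw":0,"delta_pos":[0,0,0],"turn":0}]}}

```text
clock: 17.05
eef_pos: [554.9, -9.9, -1.8]
tcp_rot: [3.141, 0.0, 1.816]
contact_force: [-17.0, -0.1, 58.6]
opening: 0.009
grasp_force: 30.1
```

Call:
{"op": "step_arm", "data": {"motion": [{"claw":0,"delta_pos":[0,0,1],"turn":0},{"claw":0,"delta_pos":[0,0,0],"turn":0}]}}

```text
clock: 17.22
eef_pos: [555.0, -9.9, -2.0]
tcp_rot: [3.14, 0.0, 1.816]
contact_force: [-21.8, -0.0, 67.7]
opening: -0.002
grasp_force: 34.6
```

The force jump looks like the stop. I'll back off the excess slightly, hold, and check the gate and lipstick numerically.

Call:
{"op": "step_arm", "data": {"motion": [{"claw":0,"delta_pos":[0,0,-2.5],"turn":0},{"claw":0,"delta_pos":[0,0,0],"turn":0},{"claw":0,"delta_pos":[0,0,0],"turn":0},{"claw":0,"delta_pos":[0,0,0],"turn":0}]}}

```text
clock: 17.55
eef_pos: [554.8, -9.9, -1.3]
tcp_rot: [3.141, 0.0, 1.816]
contact_force: [-13.4, -0.6, 43.1]
opening: 0.001
grasp_force: 22.2
```

```bash
cat > lip.py <<'E'
from m import *
todo(554,-9.5,25)
s=grab_frame('scene');t=grab_frame('top'); s0=pickle.load(open('f0.pkl','rb'))
c,n=np.cos(.246),np.sin(.246)
def W(x,y,z): return (672+x*c-y*n,20.8+x*n+y*c,z)
def loc(p): d=np.array(p[:2])-[672,20.8]; return np.round([d[0]*c+d[1]*n,-d[0]*n+d[1]*c],0)
for nm,g,roi in(('scene0',s0[1],(285,250,355,300)),('scene',s,(285,235,355,300)),('top0',s0[0],(238,105,300,165)),('top',t,(238,100,300,165))):
    for k,lo,hi in(('yellow',(22,130,80),(34,255,255)),('red',(0,150,90),(8,255,255)),('black',(0,0,0),(180,255,60))):
        for q in blobs(g,lo,hi,roi,1,6):
            u,v=q[:,0].mean(0); print(nm,k,cv2.boundingRect(q),'chute',loc(ray(g,u,v,50)),'tray',loc(ray(g,u,v,19)))
print('gate pred scene 66',np.round(proj(s,W(0,51,66))),'93',np.round(proj(s,W(0,51,93))),'top',np.round(proj(t,W(0,51,66))),np.round(proj(t,W(0,51,93))))
E
python3 lip.py
```

```text
clock 17.55 pos [554.8  -9.9  -1.3] rpy [3.141 0.    1.816] F [-13.4  -0.6  43.1] open 0.1 grip 22.2
tool d [  0.6  -0.7 -26.3] turn None
scene0 yellow (298, 261, 24, 22) chute [-11.  55.] tray [-27.  73.]
scene0 red (306, 279, 11, 11) chute [16. 36.] tray [ 1. 53.]
scene0 black (292, 267, 14, 14) chute [-23.  35.] tray [-40.  53.]
scene yellow (298, 253, 26, 29) chute [-18.  68.] tray [-34.  87.]
scene red (332, 266, 13, 12) chute [ 31. 106.] tray [ 17. 127.]
scene black (318, 255, 14, 13) chute [ -9. 106.] tray [-25. 126.]
top0 yellow (272, 122, 12, 28) chute [ 3. 45.] tray [12. 42.]
top0 red (288, 154, 12, 11) chute [-70.  17.] tray [-63.  14.]
top0 black (281, 138, 7, 10) chute [-23.  33.] tray [-15.  30.]
top yellow (272, 118, 9, 31) chute [ 9. 46.] tray [18. 43.]
top red (243, 133, 9, 11) chute [ 14. 122.] tray [ 23. 122.]
top black (246, 148, 10, 13) chute [-28. 123.] tray [-20. 123.]
gate pred scene 66 [311. 271.] 93 [312. 264.] top [275. 135.] [275. 132.]
```

The gate is fully up and the lipstick lies in the tray (dispenser y ≈ 125). Holding a moment longer, then releasing the pedal straight up.

Call:
{"op": "step_arm", "data": {"motion": [{"claw":0,"delta_pos":[0,0,0],"turn":0},{"claw":0,"delta_pos":[0,0,0],"turn":0},{"claw":0,"delta_pos":[0,0,-5],"turn":0},{"claw":0,"delta_pos":[0,0,-7],"turn":0},{"claw":0,"delta_pos":[0,0,-7],"turn":0},{"claw":0,"delta_pos":[0,0,-10],"turn":0},{"claw":0,"delta_pos":[0,0,-20],"turn":0},{"claw":0,"delta_pos":[0,0,-20],"turn":0}]}}

```text
clock: 18.32
eef_pos: [553.8, -9.8, 64.9]
tcp_rot: [-3.14, -0.0, 1.816]
contact_force: [0.4, -0.4, 0.4]
opening: -0.002
grasp_force: 0.0
```

Call:
{"op": "step_arm", "data": {"motion": [{"claw":0,"delta_pos":[0,0,-25],"turn":0},{"claw":0,"delta_pos":[0,0,-25],"turn":0},{"claw":0,"delta_pos":[0,0,-20],"turn":0},{"claw":0,"delta_pos":[0,0,0],"turn":0},{"claw":0,"delta_pos":[0,0,0],"turn":0},{"claw":0,"delta_pos":[0,0,0],"turn":0},{"claw":0,"delta_pos":[0,0,0],"turn":0},{"claw":0,"delta_pos":[0,0,0],"turn":0}]}}

```text
clock: 18.98
eef_pos: [553.6, -9.8, 133.4]
tcp_rot: [-3.14, -0.001, 1.816]
contact_force: [-0.0, -0.2, -0.7]
opening: 0.001
grasp_force: 0.0
```

```bash
python3 lip.py; python3 -c "
from m import *
t=grab_frame('top');s0,b0=pickle.load(open('f0.pkl','rb'))
for c in blobs(t,(0,0,0),(180,255,60),(150,170,245,250)): print('case',rect(t,c,36))
for k,lo,hi,roi in(('bangle',(60,100,60),(90,255,255),(165,120,210,165)),('soap',(0,0,190),(180,60,255),(380,120,450,175)),('clip',(0,0,190),(180,60,255),(280,222,320,245)),('carousel',(0,0,190),(180,60,255),(370,180,445,250))):
  for g in(s0,t):
    for c in blobs(g,lo,hi,roi): print(k,cv2.boundingRect(c))
"
```

```text
clock 18.98 pos [553.6  -9.8 133.4] rpy [-3.140e+00 -1.000e-03  1.816e+00] F [-0.  -0.2 -0.7] open 0.1 grip 0.0
tool d [  0.2   0.4 108.4] turn None
scene0 yellow (298, 261, 24, 22) chute [-11.  55.] tray [-27.  73.]
scene0 red (306, 279, 11, 11) chute [16. 36.] tray [ 1. 53.]
scene0 black (292, 267, 14, 14) chute [-23.  35.] tray [-40.  53.]
scene yellow (298, 261, 24, 25) chute [-9. 51.] tray [-25.  69.]
scene red (332, 266, 13, 12) chute [ 31. 106.] tray [ 17. 127.]
scene black (318, 255, 14, 13) chute [ -9. 106.] tray [-25. 126.]
top0 yellow (272, 122, 12, 28) chute [ 3. 45.] tray [12. 42.]
top0 red (288, 154, 12, 11) chute [-70.  17.] tray [-63.  14.]
top0 black (281, 138, 7, 10) chute [-23.  33.] tray [-15.  30.]
top yellow (272, 122, 9, 28) chute [ 3. 47.] tray [12. 45.]
top red (243, 133, 9, 11) chute [ 14. 122.] tray [ 24. 122.]
top black (246, 148, 10, 13) chute [-28. 124.] tray [-20. 124.]
gate pred scene 66 [311. 271.] 93 [312. 264.] top [275. 135.] [275. 132.]
case (array([469.5, 284.3]), array([ 49.8, 149.8]), 1.249)
bangle (173, 131, 26, 25)
bangle (173, 131, 26, 25)
soap (391, 130, 48, 34)
soap (380, 120, 59, 55)
clip (287, 230, 26, 8)
clip (300, 222, 20, 23)
carousel (381, 193, 52, 48)
carousel (370, 180, 63, 60)
```

The lipstick rests in the tray, the gate is back down, and the case is on the mat within about 3 mm. The soap dish, clip and carousel masks are confused by the white arm overhead, but contact force stayed near zero everywhere except at the case and the pedal. Handing in.

```bash
python3 -c "
from rig import *
print(sign_off())"
```

```text
the job is handed in; nothing more can be done
None
```

The job is handed in at about 19 s: the case lies flat and lengthwise on the large blue mat, within about 3 mm of centre, the lipstick rolled into the catch tray, and the gate is back down with the pedal released; the bangles measured unmoved, but the arm hid the soap dish, hair clip and carousel from the final top-view check.

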